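Turn round a fuse test bench

TASK

The blue-banded fuse with the green stripe has finished its resistance test: lift it out of the blue test holder and lay it flat in the wooden out-tray. Load the four waiting fuses, each lying level, centred and down in both clips of the test holder of its own colour. Lower every fuse into place, never drop or fling it.

Things in the scene. Friction and masses are not known exactly. Their poses are not given: they have to be found in the camera images.
- fuse_red: waiting fuse with a red band round its middle: a cream tube with a copper ferrule 18 mm long at each end, 127 mm long overall and 21 mm in diameter, about 90 g, lying on the bench. Origin at the centre of the tube (on its axis, halfway along), own x along the tube; both ends alike. It can roll if pushed.
- fuse_blue: waiting fuse with a blue band round its middle: a cream tube with a copper ferrule 18 mm long at each end, 140 mm long overall and 27 mm in diameter, about 160 g, lying on the bench. Origin at the centre of the tube (on its axis, halfway along), own x along the tube; both ends alike. It can roll if pushed.
- fuse_yellow: waiting fuse with a yellow band round its middle: a cream tube with a copper ferrule 18 mm long at each end, 127 mm long overall and 36 mm in diameter, about 250 g, lying on the bench. Origin at the centre of the tube (on its axis, halfway along), own x along the tube; both ends alike. It can roll if pushed.
- fuse_violet: waiting fuse with a violet band round its middle: a cream tube with a copper ferrule 18 mm long at each end, 76 mm long overall and 21 mm in diameter, about 60 g, lying on the bench. Origin at the centre of the tube (on its axis, halfway along), own x along the tube; both ends alike. It can roll if pushed.
- fuse_tested: the fuse already tested: like the waiting blue-banded one (140 mm long, 27 mm in diameter, about 160 g, blue band at its middle) but with a broad green paint stripe beside the band, to one side. It starts seated in the clips of the blue holder. Origin at the centre of the tube, own x along the tube.
- holder_red: fixed holder: brown base 151 x 43 x 12 mm with red plates; two rigid open-topped copper clips at x = +/-54.5 mm, 12 mm wide along x, mouths flared to 35 mm, tops at z 46.8 mm, V-bottom. Origin: centre of the underside, on the bench; x along it. A seated fuse lies along x at x = y = 0, its axis at z 36.5 mm; no push needed. The middle 97 mm is free for fingers.
- holder_blue: fixed holder: brown base 164 x 49 x 12 mm with blue plates; two rigid open-topped copper clips at x = +/-61 mm, 12 mm wide along x, mouths flared to 41 mm, tops at z 49.8 mm, V-bottom. Origin: centre of the underside, on the bench; x along it. A seated fuse lies along x at x = y = 0, its axis at z 39.5 mm; no push needed. The middle 110 mm is free for fingers.
- holder_yellow: fixed holder: brown base 151 x 58 x 12 mm with yellow plates; two rigid open-topped copper clips at x = +/-54.5 mm, 12 mm wide along x, mouths flared to 50 mm, tops at z 54.3 mm, V-bottom. Origin: centre of the underside, on the bench; x along it. A seated fuse lies along x at x = y = 0, its axis at z 44 mm; no push needed. The middle 97 mm is free for fingers.
- holder_violet: fixed holder: brown base 100 x 43 x 12 mm with violet plates; two rigid open-topped copper clips at x = +/-29 mm, 12 mm wide along x, mouths flared to 35 mm, tops at z 46.8 mm, V-bottom. Origin: centre of the underside, on the bench; x along it. A seated fuse lies along x at x = y = 0, its axis at z 36.5 mm; no push needed. The middle 46 mm is free for fingers.
- out_tray: fixed open wooden tray for tested fuses, green lining, 180 mm long (its x), 115 mm wide and 22 mm high outside, walls 4 mm, inner floor 5 mm above the bench. Origin at the centre of its underside, on the bench. It is empty at the start.
Things that resemble listed ones, but are neither listed nor needed, are in the scene too. Leave any black or turquoise look-alike of the fuse_blue alone.

How it is judged:
By the outcome, as a careful person would: the job done as asked, in the order asked, and still so for the second after the job is handed in, with the robot touching nothing.
It also fails if it takes over 144 s, if anything falls off the work surface, if the arm or the gripper's body presses on something with over 40 N, if the wrist force passes 120 N, or if a joint passes its speed limit or range.

ROBOT

A 6-joint arm with a two-finger parallel gripper is mounted at the origin on the work surface. World frame = base frame: x ahead of the robot, y to its left, z up, the work surface at z = 0. Lengths are in m, angles in rad, forces in N, time in s.
With the tool pointing down it reaches from about 0.325 to 0.875 m from the base axis. Payload 4.4 kg.
Tool frame: the origin (TCP) lies midway between the tips of the shut fingers; the grasp point (between the pads) lies 19 mm behind it (tcp_to_grasp is the distance from the TCP to the grasp point, in m); z points along the fingers, y is the line along which they close (so a half turn about z gives the same grasp; the last joint's range is limited). The gripper opens to 85 mm and grips with 20 to 120 N. Pads are 22 mm wide; open, the fingers measure 114 mm over their backs; the gripper's body (76 mm by 85 mm) begins 54 mm behind the grasp point. The pads swing forward as they close: fully open they stand 13 mm farther back than shut.
Start: joints at [-1.304, 0.207, 1.542, -0, 1.393, -0.15], TCP at [0.233, -0.526, 0.209] pointing down, gripper open.
Joint ranges: [-2.73, 2.73], [-0.86, 2.22], [0.23, 2.46], [-1.11, 4.25], [0.08, 2.63], [-2.82, 2.82]. Speed limits (rad/s): [2.79, 2.79, 3.14, 3.14, 3.14, 3.14].

INTERFACE

Orientations are given as a rotation vector (axis times angle).
In Python, from plant import state, snapshot, camera_info, finish_job, tcp_to_grasp gives the robot as it stands.
- The arm moves only by the tool arm_command, never from a script. Its argument "series" is text: rows parted by semicolons, each of 7 numbers parted by spaces: the shift along the tool's x, y, z in mm, then the turn, a rotation vector about the tool's x, y, z in rad, then the opening, from 0 (shut) to 1 (fully open). In form: x y z rx ry rz hand; .... A call has 1 to 10 rows; each row shifts and turns the commanded pose from where the row before left it, along the tool's axes as they then stand; what a row does not reach is not made up. A row lasts 1/8 s, in which the tool goes at most 62.5 mm and 10.7 degrees, less where a joint would pass 70% of its speed; a pose out of reach is approached as far as the arm can. A call is refused whole if a number of a shift passes 62.5 or a number of a turn 0.188, either way. A call with a gripper value outside its range is refused whole. The fingers move at their own pace and stop on an object; "newtons" is the grip in N (left out, the last holds). Time passes only in rows, so rows that do not move let the fingers close. It gives the time, the measured TCP pose, the force, the opening and the grip force at its end, in the units of the state.
- state(): the state, without advancing time (a new reading comes with each control period).
- snapshot(name): name is "scene" or "side" or "wrist"; returns the picture (420x560x3 uint8, blue, green, red); there is no depth.
- camera_info(name): a dict with "fx", "fy", "cx", "cy" (pixels), "xyz" and "rotation" of the camera in the world; the wrist camera has in their place "hand_eye" (4x4, takes a point from camera to tool coordinates, whose origin is the TCP and whose axes are the flange's). Camera axes: x right, y up, looking along -z (the intrinsics and any distortion apply to the point x, -y, -z); pixel columns grow to the right and rows downward; lengths in m; the calibration is good to about 2 mm. A picture is of the moment at which its call begins: read the wrist's pose just before it. camera_info takes no time and is no camera call.
- finish_job(): hands the job in; it is judged then, once.
The state is a dict: "clock": time; "qpos": joint angles; "qvel": joint speeds; "tau": joint torques, N m; "eef_pos": TCP position; "orientation": TCP orientation; "ft_force": force on the tool from outside, world axes, zero at the start; "wrist_torque": the same for the moment, N m; "grip_width": finger opening in m; "finger_force": force on a finger pad.
Only numpy, scipy, OpenCV 4.12 (cv2) and the standard library are available. Lean on these libraries where they do the work, as an engineer would, in place of code of your own. Each camera call takes 0.05 s, during which the arm holds its last target. There are 200 camera calls.

## Working session

There is one attempt and no reset: what is moved stays moved. The work goes in short steps, Python scripts to look and compute and a tool call to move; the robot and the scene stay as the last step left them, time stands still between calls to the robot, and variables do not carry over. Pictures are saved under pics/ and viewed, at most 14 in all, crops included, and the job is handed in when it is done.

Besides the shell and the picture viewer there is one more tool, called by a JSON object that holds its "method" and its "body", one argument or row to a line. arm_command: Moves the arm, as the interface text tells. Its arguments: {"type":"object","properties":{"series":{"type":"string"},"newtons":{"type":"number"}},"required":["series"]}

```bash
mkdir -p pics; ls; python3 - <<'E'
from plant import *
import cv2,numpy as np
print(state()); print(tcp_to_grasp)
for n in("scene","side","wrist"):
    print(n,camera_info(n))
    im=snapshot(n); cv2.imwrite(f"pics/{n}0.png",im)
E
```

```text
pics
{'clock': 0.0, 'qpos': array([-1.30449195e+00,  2.07447519e-01,  1.54297209e+00,  3.69512829e-05,
        1.39350165e+00, -1.50487522e-01]), 'qvel': array([-1.01511736e-04,  1.48349668e-03,  5.12055664e-06, -1.16244215e-03,
        4.37957165e-04,  2.70096543e-04]), 'tau': array([ 1.02042861e-03, -3.83030784e+01, -2.91598088e+01, -9.26730308e-05,
        1.04401642e-02,  2.78019093e-05]), 'eef_pos': array([ 0.23256746, -0.52497731,  0.2081016 ]), 'orientation': array([-3.07134693e+00, -6.49475217e-01,  1.54557062e-04]), 'ft_force': array([0.48776658, 0.06304832, 0.60243014]), 'wrist_torque': array([-0.03631103, -0.02257675, -0.06520332]), 'finger_force': 0.0, 'grip_width': 0.08541182573324092}
0.0187
scene {'fx': 418.39154474512947, 'fy': 418.39154474512947, 'cx': 287.24960981515414, 'cy': 212.86016591009206, 'xyz': array([ 1.30765409, -0.25061437,  0.65081661]), 'rotation': array([0.86895732, 0.61129976, 1.13543475])}
side {'fx': 402.1833194965081, 'fy': 402.1833194965081, 'cx': 272.6047947339703, 'cy': 214.2940350086912, 'xyz': array([0.09891249, 0.84747863, 0.66751734]), 'rotation': array([ 0.26587084, -1.31480824, -2.39720632])}
wrist {'fx': 360.2005094814204, 'fy': 360.2005094814204, 'cx': 276.7493043900691, 'cy': 201.70487449372024, 'hand_eye': array([[ 9.23112050e-04,  9.60785856e-01,  2.77289898e-01,
         6.98341665e-02],
       [ 9.99999398e-01, -7.22472801e-04, -8.25741753e-04,
         4.81539284e-04],
       [-5.93026588e-04,  2.77290493e-01, -9.60785944e-01,
        -1.64617368e-01],
       [ 0.00000000e+00,  0.00000000e+00,  0.00000000e+00,
         1.00000000e+00]])}
```

View pics/scene0.png

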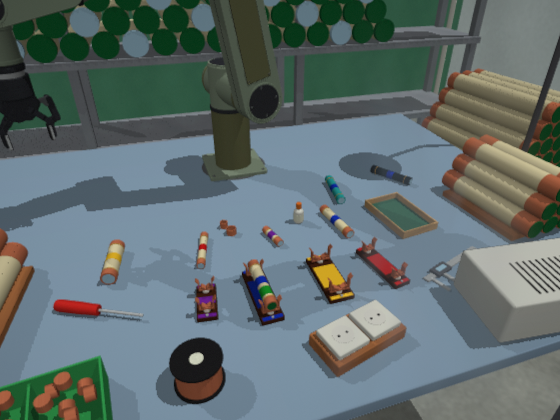

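View pics/side0.png

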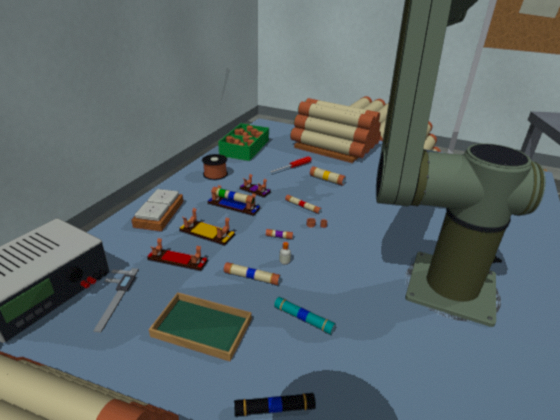

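Scene view: red fuse about (202,249), blue (336,220), yellow (114,261), violet (272,236), tested in the blue holder (262,286), violet holder (206,301), yellow holder (329,277), red holder (382,264), tray (400,214). Now enlarging for detail.

```bash
python3 - <<'E'
import cv2
im=cv2.imread("pics/scene0.png")[165:335,85:445]
cv2.imwrite("pics/s1.png",cv2.resize(im,None,fx=2.2,fy=2.2,interpolation=cv2.INTER_CUBIC))
im=cv2.imread("pics/side0.png")[150:370,140:360]
cv2.imwrite("pics/d1.png",cv2.resize(im,None,fx=2.7,fy=2.7,interpolation=cv2.INTER_CUBIC))
E
cat > h.py <<'E'
import numpy as np,cv2
from plant import *
from scipy.spatial.transform import Rotation as R
def cam(n,st=None):
    c=camera_info(n)
    if n!="wrist": return c,np.array(c["xyz"]),R.from_rotvec(c["rotation"]).as_matrix()
    st=st or state(); H=c["hand_eye"]; Rt=R.from_rotvec(st["orientation"]).as_matrix()
    return c,np.array(st["eef_pos"])+Rt@H[:3,3],Rt@H[:3,:3]
def ray(n,u,v,z,st=None):
    c,o,M=cam(n,st)
    d=M@np.array([(u-c["cx"])/c["fx"],-(v-c["cy"])/c["fy"],-1])
    return o+d*(z-o[2])/d[2]
def proj(n,p,st=None):
    c,o,M=cam(n,st); q=M.T@(np.array(p)-o)
    return np.array([c["cx"]-c["fx"]*q[0]/q[2],c["cy"]+c["fy"]*q[1]/q[2]])
E
python3 - <<'E'
import sys
sys.path.insert(0,'.')
from h import *
for k,u,v,z in [("red",202,249,.01),("blue",336,220,.013),("yel",114,261,.018),("vio",272,236,.01),("tested",262,283,.04),("Hv",206,301,.012),("Hy",329,277,.012),("Hr",382,264,.012),("tray",400,214,.01)]:
    print(k,ray("scene",u,v,z).round(3))
for k,u,v,z in [("red",303,204,.01),("blue",252,273,.013),("yel",327,175,.018),("vio",279,234,.01),("tested",235,197,.04),("Hy",207,231,.012),("Hr",178,258,.012),("tray",202,325,.01)]:
    print(k,ray("side",u,v,z).round(3))
E
```

```text
red [ 0.457 -0.179  0.01 ]
blue [0.446 0.191 0.013]
yel [ 0.449 -0.384  0.018]
vio [0.459 0.003 0.01 ]
tested [ 0.656 -0.08   0.04 ]
Hv [ 0.642 -0.2    0.012]
Hy [0.655 0.079 0.012]
Hr [0.652 0.217 0.012]
tray [0.47  0.379 0.01 ]
red [ 0.46  -0.181  0.01 ]
blue [0.45  0.184 0.013]
yel [ 0.452 -0.392  0.018]
vio [0.46  0.001 0.01 ]
tested [ 0.645 -0.077  0.04 ]
Hy [0.646 0.082 0.012]
Hr [0.646 0.217 0.012]
tray [0.469 0.374 0.01 ]
```

View pics/s1.png

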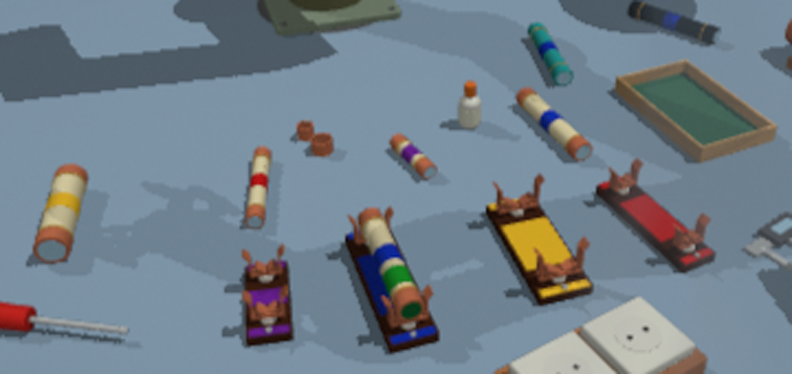

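Both cameras agree within a few mm. The tested fuse's green stripe is at the near end of the blue holder. Next I go to an overhead survey pose for the wrist camera.

{"method": "arm_command", "body": {
  "series": "45 -26 -17.5 0 0 0 1;45 -26 -17.5 0 0 0 1;45 -26 -17.5 0 0 0 1;45 -26 -17.5 0 0 0 1;45 -26 -17.5 0 0 0 1;45 -26 -17.5 0 0 0 1;45 -26 -17.5 0 0 0 1;45 -26 -17.5 0 0 0 1;45 -26 -17.5 0 0 0 1;45 -26 -17.5 0 0 0 1",
  "newtons": 40
}}

```text
clock: 1.4
eef_pos: [0.5396, -0.1043, 0.3845]
orientation: [-3.074, -0.65, 0.001]
ft_force: [0.4, -1.3, 0.4]
grip_width: 0.0856
finger_force: 0.0
```

{"method": "arm_command", "body": {
  "series": "45 -26 -17.5 0 0 0 1;45 -26 -17.5 0 0 0 1;0 0 0 0 0 0.14 1;0 0 0 0 0 0.14 1;0 0 0 0 0 0.137 1;0 0 0 0 0 0 1;0 0 0 0 0 0 1"
}}

```text
clock: 2.28
eef_pos: [0.6001, -0.0219, 0.419]
orientation: [-3.141, -0.002, 0.001]
ft_force: [0.3, -0.8, -0.1]
grip_width: 0.0855
finger_force: 0.0
```

```bash
python3 - <<'E'
from plant import *
import cv2,pickle
s=state();im=snapshot("wrist");cv2.imwrite("pics/w1.png",im);pickle.dump(s,open("w1.pkl","wb"))
print(s["clock"],s["eef_pos"],s["orientation"],s["qpos"])
cv2.imwrite("pics/w1b.png",cv2.resize(im,(800,600),interpolation=cv2.INTER_CUBIC))
E
```

```text
2.275 [ 0.60013788 -0.0219292   0.41899687] [-3.14148302e+00 -2.47936477e-03  8.25247570e-04] [-1.80566222e-01  1.92100431e-01  1.13807923e+00  1.23628895e-05
  1.81194934e+00  1.38865459e+00]
```

View pics/w1b.png

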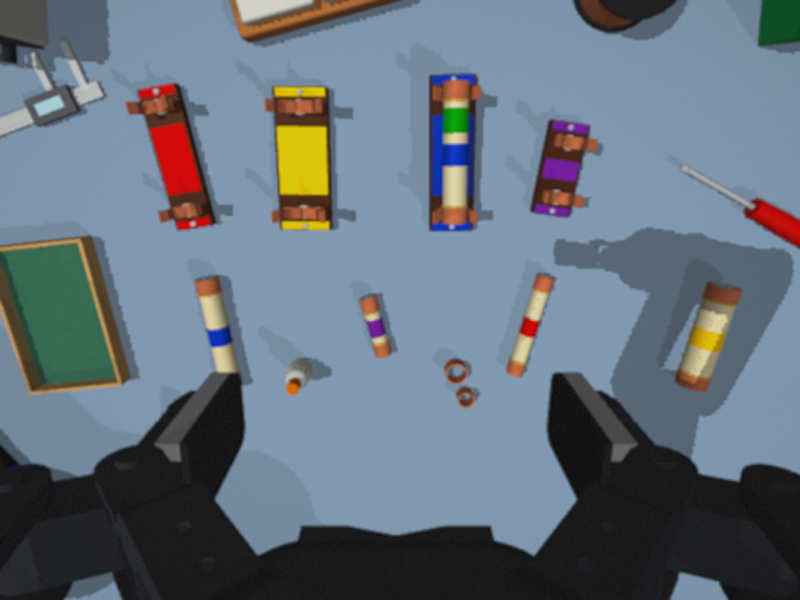

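Wrist view (800x600): holders red (177,157), yellow (303,158), blue (453,153), violet (561,169); fuses blue (219,337), violet (376,327), red (529,327), yellow (707,340); tray on the left with its right-hand corners at (90,237) and (128,380).

```bash
python3 - <<'E'
import sys,pickle
sys.path.insert(0,'.')
from h import *
s=pickle.load(open("w1.pkl","rb"))
def w(u,v,z): return ray("wrist",(u+.5)*.7-.5,(v+.5)*.7-.5,z,s)
def seg(k,a,b,z):
    A,B=w(*a,z),w(*b,z);d=A-B
    print(k,((A+B)/2).round(4)[:2],"len %.4f yaw %.3f"%(np.linalg.norm(d),np.arctan2(d[1],d[0])))
seg("Hr",(158,87.5),(196,226),.012)
seg("Hy",(300,87),(306,229.5),.012)
seg("Hb",(453.5,75.5),(453,230),.012)
seg("Hv",(570.5,122.5),(551,215),.012)
seg("red",(545,275),(515,375),.0105)
seg("blue",(207,279),(229,378),.0135)
seg("yel",(723,287),(693,387),.018)
seg("vio",(369,298),(384,355),.0105)
seg("tested",(456,82),(455.5,222),.0395)
for k,u,v,z in [("blue",219,337,.0155),("red",529.5,327,.012),("yel",707,340,.02),("vio",376.5,327,.012),("tr",90,237,.022),("tr",128,380,.022),("tr",30,392,.022)]: print(k,w(u,v,z)[:2].round(4))
# scene crop estimates
def c(u,v,z): return ray("scene",85+(u+.5)/2.2-.5,165+(v+.5)/2.2-.5,z)[:2].round(4)
for k,u,v,z in [("blue",549,119,.016),("red",259,181,.013),("yel",64,203,.022),("vio",411,153,.013),("tested",387,256,.042)]:print("scene",k,c(u,v,z))
print("tray",[c(u,v,.022) for u,v in((616,79),(686,62),(776,129),(705,159))])
print("Hr",[c(u,v,.012) for u,v in((597,186),(690,269),(714,255))],"Hy",[c(u,v,.012) for u,v in((487,207),(541,301),(592,291))])
print("Hb",[c(u,v,.012) for u,v in((346,238),(392,348),(438,333))],"Hv",[c(u,v,.012) for u,v in((245,341),(292,336),(290,263))])
E
```

```text
Hr [0.6494 0.2121] len 0.1467 yaw 0.166
Hy [0.6481 0.077 ] len 0.1491 yaw -0.004
Hb [ 0.6537 -0.0848] len 0.1609 yaw 0.030
Hv [ 0.6393 -0.2016] len 0.0986 yaw -0.124
red [ 0.4582 -0.182 ] len 0.1286 yaw -0.204
blue [0.454 0.186] len 0.1253 yaw 0.115
yel [ 0.4464 -0.3906] len 0.1268 yaw -0.109
vio [ 0.4571 -0.0008] len 0.0738 yaw 0.235
tested [ 0.6558 -0.0843] len 0.1386 yaw 0.031
blue [0.4459 0.1853]
red [ 0.458  -0.1815]
yel [ 0.4452 -0.389 ]
vio [ 0.4576 -0.0007]
tr [0.5662 0.3144]
tr [0.393 0.297]
tr [0.3769 0.4174]
scene blue [0.4433 0.187 ]
scene red [ 0.4534 -0.1768]
scene yel [ 0.4388 -0.3835]
scene vio [0.4551 0.0029]
scene tested [ 0.6512 -0.0813]
tray [array([0.391 , 0.3073]), array([0.3803, 0.4201]), array([0.5582, 0.438 ]), array([0.5853, 0.321 ])]
Hr [array([0.5808, 0.1847]), array([0.7335, 0.212 ]), array([0.723 , 0.2467])] Hy [array([0.5769, 0.0528]), array([0.7273, 0.0508]), array([0.7306, 0.1038])]
Hb [array([ 0.5785, -0.1061]), array([ 0.7393, -0.1023]), array([ 0.7352, -0.0568])] Hv [array([ 0.6886, -0.2277]), array([ 0.6962, -0.1857]), array([ 0.598 , -0.1689])]
```

```bash
cat > ov.py <<'E'
import sys,pickle
sys.path.insert(0,'.')
from h import *
D={"Hr":(.6494,.2121,.166,.151,.043,.012),"Hy":(.6481,.077,-.004,.151,.058,.012),"Hb":(.6537,-.0848,.030,.164,.049,.012),"Hv":(.6393,-.2016,-.124,.1,.043,.012),
"red":(.4582,-.182,-.204,.127,.021,.0105),"blue":(.446,.1855,.115,.14,.027,.0135),"yel":(.4455,-.390,-.109,.127,.036,.018),"vio":(.4573,-.0008,.235,.076,.021,.0105),"tray":(.475,.365,.1,.18,.115,.022)}
def rect(x,y,a,l,w,z):
    c,s_=np.cos(a),np.sin(a)
    return [(x+c*i*l/2-s_*j*w/2,y+s_*i*l/2+c*j*w/2,z) for i,j in((1,1),(1,-1),(-1,-1),(-1,1))]
def draw(n,img,s,D,x0,y0,k,size):
    im=img[y0:y0+size[1],x0:x0+size[0]];im=cv2.resize(im,None,fx=k,fy=k,interpolation=cv2.INTER_CUBIC)
    for p in D.values():
        q=np.array([proj(n,r,s) for r in rect(*p)])
        q=((q-[x0,y0]+.5)*k-.5)
        cv2.polylines(im,[np.int32(np.round(q*16))],True,(255,255,255),1,cv2.LINE_AA,4)
    return im
if __name__=="__main__":
    s=pickle.load(open("w1.pkl","rb"))
    im=cv2.imread("pics/w1.png")
    t=draw("wrist",im,s,D,80,45,2.2,(360,120));b=draw("wrist",im,s,D,130,180,2,(400,105))[:, :792]
    cv2.imwrite("pics/ov1.png",np.vstack([t,b]))
    print(t.shape,b.shape)
E
python3 ov.py
```

```text
(264, 792, 3) (210, 792, 3)
```

View pics/ov1.png

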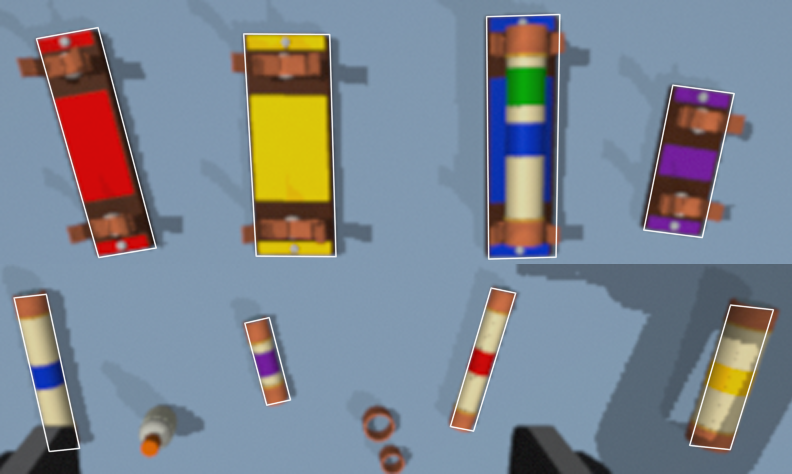

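The overlays fit well. I'll write a helper that works out tool-frame shifts.

```bash
cat > go.py <<'E'
# usage: go.py x,y,z,yaw ...   prints per leg: turn rz (do first), then shift in mm in tool axes
import sys
sys.path.insert(0,'.')
from h import *
s=state();p=np.array(s["eef_pos"]);M=R.from_rotvec(s["orientation"]).as_matrix()
yaw=np.arctan2(M[1,0],M[0,0]);print("t %.2f"%s["clock"],"p",p.round(4),"yaw %.3f tilt %.4f %.4f"%(yaw,M[0,2],M[1,2]),"w %.4f F %.1f"%(s["grip_width"],s["finger_force"]))
for a in sys.argv[1:]:
    x,y,z,w=map(float,a.split(","));q=np.array([x,y,z]);rz=-(w-yaw)
    T=np.array([[np.cos(w),np.sin(w),0],[np.sin(w),-np.cos(w),0],[0,0,-1]])
    print(a,"rz %.3f"%rz,"shift",(T.T@(q-p)*1000).round(1));p,yaw=q,w
E
python3 go.py .6537,-.0848,.1,.03 .6537,-.0848,.022,.03 .6537,-.0848,.12,.03 .475,.366,.12,.12 .475,.366,.01,.12
```

```text
t 2.33 p [ 0.6002 -0.0219  0.4191] yaw 0.001 tilt -0.0004 0.0001 w 0.0854 F 0.0
.6537,-.0848,.1,.03 rz -0.029 shift [ 51.6  64.4 319.1]
.6537,-.0848,.022,.03 rz -0.000 shift [ 0.  0. 78.]
.6537,-.0848,.12,.03 rz -0.000 shift [  0.   0. -98.]
.475,.366,.12,.12 rz -0.090 shift [-123.4 -469.     0. ]
.475,.366,.01,.12 rz -0.000 shift [  0.   0. 110.]
```

{"method": "arm_command", "body": {
  "series": "0 0 0 0 0 -0.029 0.8;8.5 10.5 50 0 0 0 0.7;8.5 10.5 50 0 0 0 0.6;8.5 10.5 50 0 0 0 0.6;8.5 10.5 50 0 0 0 0.6;8.5 10.5 50 0 0 0 0.6;9 12 50 0 0 0 0.6;0 0 19 0 0 0 0.6;0 0 0 0 0 0 0.6;0 0 0 0 0 0 0.6",
  "newtons": 50
}}

```text
clock: 3.58
eef_pos: [0.6554, -0.0848, 0.1032]
orientation: [3.14, 0.046, 0.007]
ft_force: [0.1, 0.4, 0.9]
grip_width: 0.0511
finger_force: 0.0
```

```bash
python3 go.py .6537,-.0848,.022,.03; python3 - <<'E'
import sys
sys.path.insert(0,'.')
from ov import *
s=state();im=snapshot("wrist")
D={"Hb":D["Hb"],"t":(.6537,-.0848,.03,.14,.027,.0395)}
cv2.imwrite("pics/w2.png",draw("wrist",im,s,D,0,0,1.4,(560,420)))
E
```

```text
t 3.58 p [ 0.6554 -0.0848  0.1032] yaw 0.030 tilt 0.0045 -0.0011 w 0.0511 F 0.0
.6537,-.0848,.022,.03 rz -0.000 shift [-1.7 -0.1 81.2]
```

View pics/w2.png

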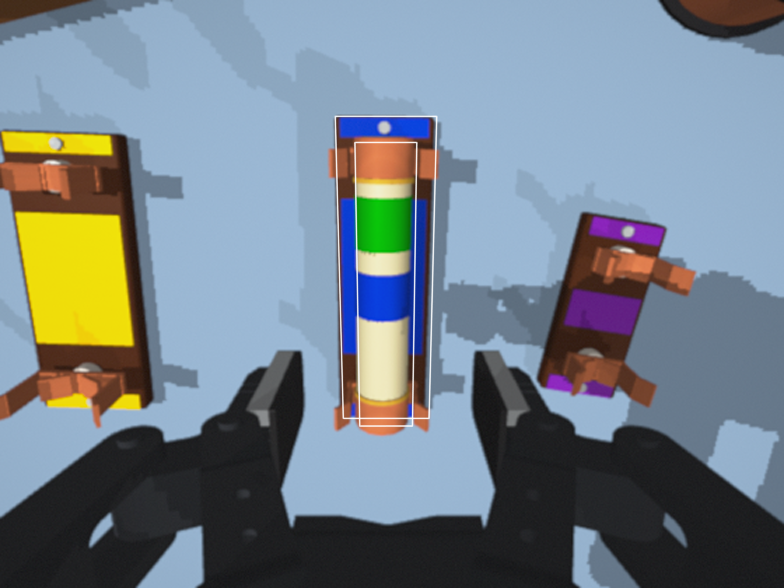

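The close view shows the tested fuse centred between the fingers, about (383,290). I'll descend and grip.

{"method": "arm_command", "body": {
  "series": "-1.5 0 30 0 0 0 0.6;0 0 30 0 0 0 0.6;0 0 20 0 0 0 0.6;0 0 1 0 0 0 0.6;0 0 0 0 0 0 0.6;0 0 0 0 0 0 0;0 0 0 0 0 0 0;0 0 0 0 0 0 0;0 0 0 0 0 0 0;0 0 0 0 0 0 0",
  "newtons": 50
}}

```text
clock: 4.88
eef_pos: [0.6534, -0.0826, 0.0216]
orientation: [-3.138, -0.045, -0.004]
ft_force: [-1.0, 5.8, 5.7]
grip_width: 0.0202
finger_force: 46.9
```

```bash
python3 go.py .6537,-.0848,.15,.03 .475,.366,.15,.12 .475,.366,.001,.12
```

```text
t 4.88 p [ 0.6534 -0.0826  0.0216] yaw 0.029 tilt 0.0027 0.0032 w 0.0202 F 46.9
.6537,-.0848,.15,.03 rz -0.001 shift [   0.2    2.2 -128.4]
.475,.366,.15,.12 rz -0.090 shift [-123.4 -469.     0. ]
.475,.366,.001,.12 rz -0.000 shift [  0.   0. 149.]
```

The width reads 20 mm on a 27 mm tube, so I'll lift a little and check with the camera.

{"method": "arm_command", "body": {
  "series": "0 0 0 0 0 0 0;0 0 -3 0 0 0 0;0 0 -4 0 0 0 0;0 0 -4 0 0 0 0;0 0 -4 0 0 0 0;0 0 0 0 0 0 0"
}}

```text
clock: 5.62
eef_pos: [0.6525, -0.0852, 0.0348]
orientation: [3.141, 0.045, 0.001]
ft_force: [0.2, -0.4, -1.6]
grip_width: 0.0197
finger_force: 45.8
```

```bash
python3 - <<'E'
import sys
sys.path.insert(0,'.')
from h import *
s=state();print(s["eef_pos"],s["grip_width"],s["finger_force"],s["ft_force"],s["wrist_torque"])
a=snapshot("wrist")[90:410,140:420];b=snapshot("scene")[200:340,200:330]
cv2.imwrite("pics/g1.png",np.hstack([cv2.resize(a,None,fx=1.5,fy=1.5),cv2.resize(b,(int(130*480/140*.84),480),interpolation=cv2.INTER_CUBIC)])[:, :800])
E
```

```text
[ 0.65246782 -0.085241    0.03481033] 0.019704508305088717 45.83133280277252 [ 0.23992379 -0.41755407 -1.64098483] [-0.03145388  0.04083929 -0.05901974]
```

View pics/g1.png

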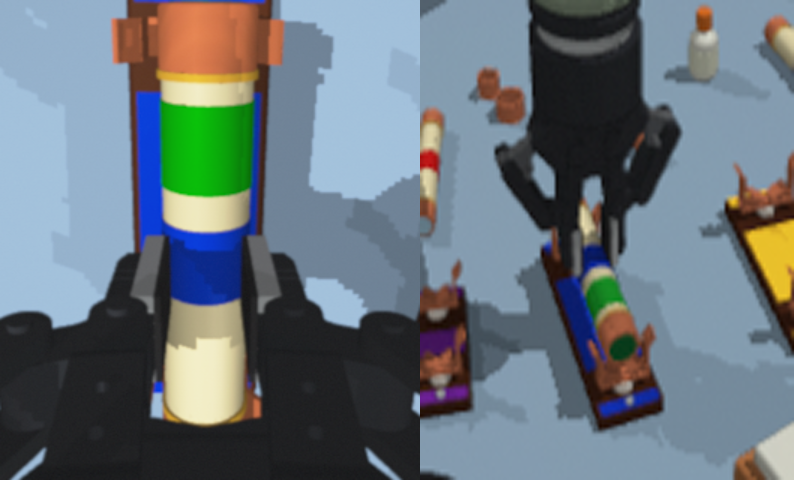

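The fuse is firmly held and level. However, it sits deep in the fingers, and the tips would touch the tray floor before the fuse does. I'll set it back in the clips and regrip it nearer the tips.

{"method": "arm_command", "body": {
  "series": "0 0 6 0 0 0 0;0 0 5 0 0 0 0;0 0 2.5 0 0 0 0;0 0 0 0 0 0 0;0 0 0 0 0 0 0.6;0 0 0 0 0 0 0.6;0 0 0 0 0 0 0.6;0 0 -4 0 0 0 0.6;0 0 -4 0 0 0 0.6;0 0 0 0 0 0 0.6"
}}

```text
clock: 6.98
eef_pos: [0.6527, -0.0851, 0.0296]
orientation: [3.141, 0.045, 0.002]
ft_force: [0.5, 0.4, -0.4]
grip_width: 0.0515
finger_force: 0.0
```

```bash
python3 go.py .6537,-.0848,.03,.03
```

```text
t 6.97 p [ 0.6527 -0.0851  0.0296] yaw 0.029 tilt 0.0014 -0.0004 w 0.0515 F 0.0
.6537,-.0848,.03,.03 rz -0.001 shift [ 1.  -0.3 -0.4]
```

{"method": "arm_command", "body": {
  "series": "1 0 0 0 0 0 0;0 0 0 0 0 0 0;0 0 0 0 0 0 0;0 0 0 0 0 0 0;0 0 0 0 0 0 0;0 0 -5 0 0 0 0;0 0 -10 0 0 0 0;0 0 -25 0 0 0 0;0 0 -40 0 0 0 0;0 0 -40 0 0 0 0",
  "newtons": 60
}}

```text
clock: 8.22
eef_pos: [0.6527, -0.085, 0.15]
orientation: [3.141, 0.045, -0.001]
ft_force: [0.6, 0.1, 0.1]
grip_width: -0.0
finger_force: 0.0
```

```bash
python3 go.py .475,.366,.15,.11 .475,.366,.009,.11;python3 - <<'E'
import sys
sys.path.insert(0,'.')
from h import *
s=state();print(s["eef_pos"],s["grip_width"],s["finger_force"],s["ft_force"],s["wrist_torque"])
E
```

```text
t 8.22 p [ 0.6527 -0.085   0.15  ] yaw 0.029 tilt -0.0006 -0.0000 w -0.0000 F 0.0
.475,.366,.15,.11 rz -0.081 shift [-127.1 -467.8   -0. ]
.475,.366,.009,.11 rz -0.000 shift [  0.   0. 141.]
[ 0.6527186  -0.08503504  0.14997219] -4.225031580573811e-05 0.0 [0.63303757 0.05536473 0.11376436] [ 0.05480815 -0.01026822 -0.04041582]
```

The fuse slipped out of the higher grip, so the pads must sit higher than I assumed. I'll look at where things are.

```bash
python3 - <<'E'
import sys
sys.path.insert(0,'.')
from ov import *
s=state()
D={"Hb":D["Hb"],"t":(.6537,-.0848,.03,.14,.027,.0395)}
a=draw("wrist",snapshot("wrist"),s,D,100,30,1.1,(360,380));b=snapshot("scene")[170:310,200:330]
cv2.imwrite("pics/g2.png",np.hstack([a,cv2.resize(b,(388,418),interpolation=cv2.INTER_CUBIC)]))
E
```

```text
(no output)
```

View pics/g2.png

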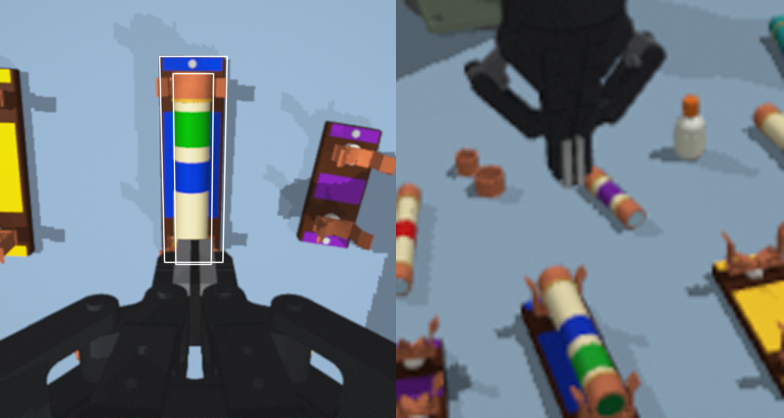

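The fuse is still seated in its holder. I'll check whether the projected TCP coincides with the visible fingertips at about (260,231) in the scene image.

```bash
python3 - <<'E'
import sys
sys.path.insert(0,'.')
from h import *
p=state()["eef_pos"]
for d in(0,.01,.0187,.03): print(d,proj("scene",p+[0,0,d]),proj("side",p+[0,0,d]))
cv2.imwrite("pics/side2.png",cv2.resize(snapshot("side")[90:290,160:320],None,fx=3,fy=3,interpolation=cv2.INTER_CUBIC))
E
```

```text
0 [257.62543314 240.31935734] [231.88284181 160.63387526]
0.01 [257.4744201  236.22959146] [231.76953866 157.52354751]
0.0187 [257.34141845 232.62761389] [231.67011591 154.79425605]
0.03 [257.16637349 227.88701075] [231.53978485 151.21648873]
```

View pics/side2.png

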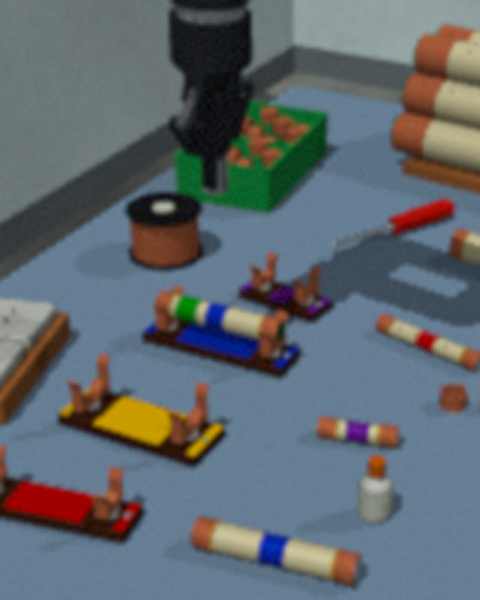

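In both cameras the fingertips are about 19 mm behind the reported TCP, so I have to reach about 19 mm deeper. Regrasping lower.

{"method": "arm_command", "body": {
  "series": "1 0 0 0 0 0 0.6;0 0 0 0 0 0 0.6;0 0 0 0 0 0 0.6;0 0 40 0 0 0 0.6;0 0 40 0 0 0 0.6;0 0 30 0 0 0 0.6;0 0 20 0 0 0 0.6;0 0 12.5 0 0 0 0.6;0 0 0 0 0 0 0.6;0 0 0 0 0 0 0.6",
  "newtons": 50
}}

```text
clock: 9.62
eef_pos: [0.6553, -0.0852, 0.0077]
orientation: [3.141, 0.045, 0.004]
ft_force: [-0.2, -0.0, 0.2]
grip_width: 0.0513
finger_force: 0.0
```

{"method": "arm_command", "body": {
  "series": "0 0 0 0 0 0 0;0 0 0 0 0 0 0;0 0 0 0 0 0 0;0 0 0 0 0 0 0;0 0 0 0 0 0 0;0 0 0 0 0 0 0"
}}

```text
clock: 10.38
eef_pos: [0.6553, -0.0825, 0.0083]
orientation: [-3.138, -0.045, -0.004]
ft_force: [-0.8, 6.5, 4.6]
grip_width: 0.0233
finger_force: 49.0
```

{"method": "arm_command", "body": {
  "series": "0 0 -5 0 0 0 0;0 0 -10 0 0 0 0;0 0 -15 0 0 0 0;0 0 -30 0 0 0 0;0 0 -40 0 0 0 0;0 0 -40 0 0 0 0;0 0 0 0 0 0 0;0 0 0 0 0 0 0"
}}

```text
clock: 11.38
eef_pos: [0.6535, -0.0849, 0.146]
orientation: [-3.141, -0.045, 0.001]
ft_force: [-0.6, -0.7, -3.0]
grip_width: 0.0232
finger_force: 49.1
```

```bash
python3 go.py .475,.366,.15,.11 .475,.366,-.0135,.11;python3 - <<'E'
import sys
sys.path.insert(0,'.')
from h import *
s=state();print(s["ft_force"],s["wrist_torque"])
a=snapshot("wrist")[30:410,100:460];b=snapshot("side")[110:230,180:290]
b=cv2.resize(b,(383,418),interpolation=cv2.INTER_CUBIC)
cv2.imwrite("pics/g3.png",np.hstack([cv2.resize(a,(396,418)),b]))
print(proj("side",s["eef_pos"]+[0,0,.031]))
E
```

```text
t 11.38 p [ 0.6535 -0.0849  0.146 ] yaw 0.029 tilt -0.0007 0.0001 w 0.0232 F 49.1
.475,.366,.15,.11 rz -0.081 shift [-127.9 -467.8   -4. ]
.475,.366,-.0135,.11 rz -0.000 shift [  0.    0.  163.5]
[-0.56777327 -0.73265441 -3.04712692] [ 0.00345836 -0.00498523 -0.00193457]
[232.55554983 154.46226166]
```

View pics/g3.png

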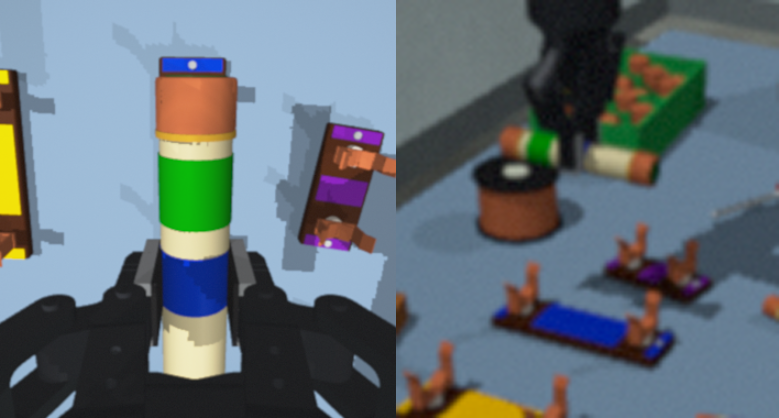

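Held level at its middle, with the fingertips near the tube's lower edge. Carrying it to the tray.

{"method": "arm_command", "body": {
  "series": "0 0 0 0 0 -0.081 0;-13 -47 0 0 0 0 0;-13 -47 0 0 0 0 0;-13 -47 0 0 0 0 0;-13 -47 0 0 0 0 0;-13 -47 0 0 0 0 0;-13 -47 0 0 0 0 0;-13 -47 0 0 0 0 0;-13 -47 0 0 0 0 0;-13 -47 0 0 0 0 0"
}}

```text
clock: 12.72
eef_pos: [0.4895, 0.3235, 0.1443]
orientation: [3.135, 0.172, -0.005]
ft_force: [0.6, -0.1, -1.9]
grip_width: 0.0229
finger_force: 49.3
```

{"method": "arm_command", "body": {
  "series": "-11 -45 0 0 0 0 0;0 0 50 0 0 0 0;0 0 45 0 0 0 0;0 0 35 0 0 0 0;0 0 0 0 0 0 0;0 0 0 0 0 0 0"
}}

```text
clock: 13.48
eef_pos: [0.476, 0.3665, 0.0167]
orientation: [-3.137, -0.172, -0.001]
ft_force: [-0.7, -0.7, -1.6]
grip_width: 0.0232
finger_force: 49.3
```

```bash
python3 go.py .475,.366,-.012,.11;python3 - <<'E'
import sys
sys.path.insert(0,'.')
from h import *
s=state();print(s["ft_force"],s["wrist_torque"])
a=snapshot("wrist");b=snapshot("side")[270:390,120:280]
cv2.imwrite("pics/g4.png",np.hstack([cv2.resize(a,(400,300)),cv2.resize(b,(400,300),interpolation=cv2.INTER_CUBIC)]))
E
```

```text
t 13.47 p [0.476  0.3665 0.0167] yaw 0.110 tilt 0.0004 0.0002 w 0.0232 F 49.3
.475,.366,-.012,.11 rz -0.000 shift [-1.   0.4 28.7]
[-0.68844698 -0.702241   -1.6188614 ] [ 0.0170826  -0.01447632  0.00120681]
```

View pics/g4.png

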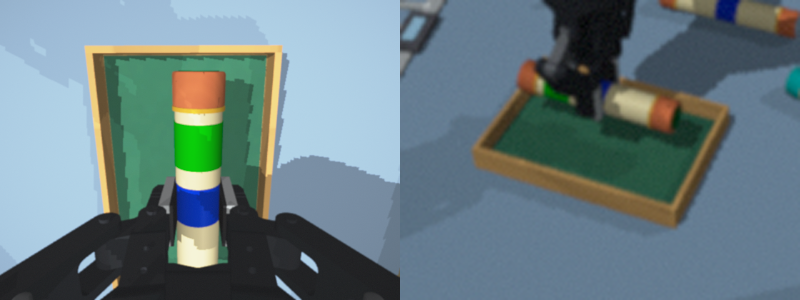

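The fuse is well centred over the tray. Lowering it the rest of the way.

{"method": "arm_command", "body": {
  "series": "-1 0 10 0 0 0 0;0 0 9 0 0 0 0;0 0 5 0 0 0 0;0 0 3 0 0 0 0;0 0 1.5 0 0 0 0;0 0 0 0 0 0 0"
}}

```text
clock: 14.32
eef_pos: [0.4747, 0.3662, -0.0122]
orientation: [-3.137, -0.172, -0.0]
ft_force: [0.2, -0.2, -2.6]
grip_width: 0.0232
finger_force: 49.3
```

{"method": "arm_command", "body": {
  "series": "0 0 0.7 0 0 0 0;0 0 0 0 0 0 0"
}}

```text
clock: 14.58
eef_pos: [0.4748, 0.3664, -0.0126]
orientation: [-3.137, -0.172, -0.001]
ft_force: [-0.2, -0.1, -1.3]
grip_width: 0.023
finger_force: 49.4
```

{"method": "arm_command", "body": {
  "series": "0 0 0.7 0 0 0 0;0 0 0 0 0 0 0"
}}

```text
clock: 14.82
eef_pos: [0.4749, 0.3664, -0.0127]
orientation: [-3.137, -0.172, -0.001]
ft_force: [-2.5, -1.4, 5.5]
grip_width: 0.0231
finger_force: 49.9
```

Touch-down came at exactly the predicted height. Releasing and retreating.

{"method": "arm_command", "body": {
  "series": "0 0 -0.5 0 0 0 0.3;0 0 0 0 0 0 0.45;0 0 0 0 0 0 0.6;0 0 0 0 0 0 0.6;0 0 -20 0 0 0 0.6;0 0 -40 0 0 0 0.6;0 0 -50 0 0 0 0.6;0 0 0 0 0 0 0.6"
}}

```text
clock: 15.82
eef_pos: [0.4791, 0.3688, 0.1043]
orientation: [-3.131, -0.172, -0.019]
ft_force: [-0.0, -0.4, 0.1]
grip_width: 0.0515
finger_force: 0.0
```

```bash
python3 -c "
import sys;sys.path.insert(0,'.')
from h import *
print('bottle',ray('side',285,260,.005),ray('scene',298,221,.005))
cv2.imwrite('pics/tray.png',cv2.resize(snapshot('scene')[170:260,320:480],(640,360)))
"; python3 go.py .446,.188,.09,.115 .446,.188,-.0177,.115 .446,.188,.1,.115 .6537,-.0823,.1,.03 .6537,-.0823,.0083,.03
```

```text
bottle [0.40144065 0.09327646 0.005     ] [0.4070137  0.09425489 0.005     ]
t 15.88 p [0.4771 0.3677 0.1014] yaw 0.110 tilt 0.0070 0.0039 w 0.0512 F 0.0
.446,.188,.09,.115 rz -0.005 shift [-51.5 174.9  11.4]
.446,.188,-.0177,.115 rz -0.000 shift [  0.    0.  107.7]
.446,.188,.1,.115 rz -0.000 shift [   0.     0.  -117.7]
.6537,-.0823,.1,.03 rz 0.085 shift [199.5 276.4   0. ]
.6537,-.0823,.0083,.03 rz -0.000 shift [ 0.   0.  91.7]
```

View pics/tray.png

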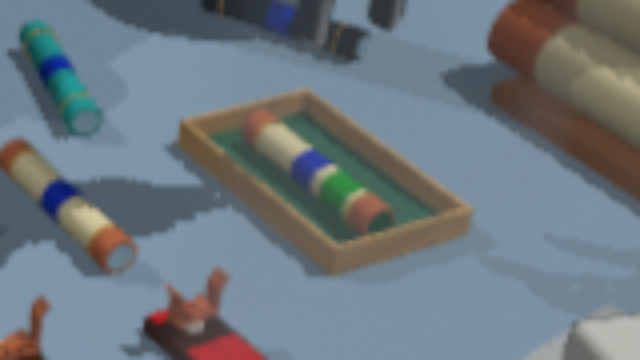

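The tested fuse lies flat in the tray. Next is the blue fuse; I'll hover and check its position numerically.

{"method": "arm_command", "body": {
  "series": "0 0 0 0 0 -0.005 0.6;-13 43.5 0 0 0 0 0.6;-13 43.5 0 0 0 0 0.6;-13 43.5 0 0 0 0 0.6;-12.5 44 0 0 0 0 0.6;0 0 10 0 0 0 0.6;0 0 0 0 0 0 0.6;0 0 0 0 0 0 0.6",
  "newtons": 50
}}

```text
clock: 16.88
eef_pos: [0.4433, 0.1878, 0.0864]
orientation: [-3.136, -0.182, 0.001]
ft_force: [0.5, 0.7, 0.4]
grip_width: 0.0509
finger_force: 0.0
```

```bash
cat > band.py <<'E'
# usage: band.py colour z near_x near_y : centroid of largest coloured blob near, and whole-fuse axis from band edges
import sys
sys.path.insert(0,'.')
from h import *
HS={"blue":(105,125),"red":(-4,4),"yel":(22,32),"vio":(135,158)}
def find(col,z,x,y,cam="wrist"):
    s=state();im=snapshot(cam);h=cv2.cvtColor(im,cv2.COLOR_BGR2HSV).astype(int)
    lo,hi=HS[col];hh=h[...,0].copy();hh[hh>170]-=180
    m=((hh>=lo)&(hh<=hi)&(h[...,1]>170)&(h[...,2]>50)).astype(np.uint8)
    n,l,st,c=cv2.connectedComponentsWithStats(m)
    e=proj(cam,(x,y,z),s)
    out=[]
    for i in range(1,n):
        if st[i,4]>60:
            k=np.argwhere(l==i)[:,::-1].astype(np.float32);r=cv2.minAreaRect(k)
            out.append((np.hypot(*(c[i]-e)),c[i].round(1),st[i,4],ray(cam,*r[0],z,s)[:2].round(4),np.round(r[1],1),round(r[2],1)))
    for o in sorted(out,key=lambda o:o[0])[:2]: print(*o)
if __name__=="__main__": find(sys.argv[1],*map(float,sys.argv[2:5]),*sys.argv[5:])
E
python3 band.py blue .0165 .446 .186; python3 go.py .446,.188,-.0177,.115
```

```text
1.1095834005792433 [279.5 200.6] 1077 [0.447  0.1856] [32. 35.] 90.0
275.20166741618726 [ 13.2 129.2] 946 [0.4743 0.3601] [34.5 29.2] 87.5
t 16.93 p [0.4435 0.1879 0.0867] yaw 0.116 tilt -0.0003 0.0002 w 0.0515 F 0.0
.446,.188,-.0177,.115 rz 0.001 shift [  2.5   0.2 104.4]
```

{"method": "arm_command", "body": {
  "series": "3 0 30 0 0 0 0.6;0 0 35 0 0 0 0.6;0 0 25 0 0 0 0.6;0 0 10 0 0 0 0.6;0 0 4 0 0 0 0.6;0 0 0 0 0 0 0.6;0 0 0 0 0 0 0.6"
}}

```text
clock: 17.8
eef_pos: [0.4474, 0.1876, -0.0161]
orientation: [-3.136, -0.18, -0.003]
ft_force: [0.5, -0.3, 0.9]
grip_width: 0.0513
finger_force: 0.0
```

{"method": "arm_command", "body": {
  "series": "0 0 0 0 0 0 0;0 0 0 0 0 0 0;0 0 0 0 0 0 0;0 0 0 0 0 0 0;0 0 0 0 0 0 0;0 0 0 0 0 0 0"
}}

```text
clock: 18.55
eef_pos: [0.447, 0.1874, -0.0163]
orientation: [-3.136, -0.18, -0.002]
ft_force: [-1.6, -0.7, 5.6]
grip_width: 0.023
finger_force: 48.9
```

{"method": "arm_command", "body": {
  "series": "0 0 -6 0 0 0 0;0 0 -15 0 0 0 0;0 0 -35 0 0 0 0;0 0 -40 0 0 0 0;0 0 -24 0 0 0 0;0 0 0 0 0 0 0"
}}

```text
clock: 19.3
eef_pos: [0.4486, 0.1878, 0.1057]
orientation: [-3.135, -0.18, -0.01]
ft_force: [-1.2, 0.6, -1.9]
grip_width: 0.0234
finger_force: 49.2
```

```bash
python3 go.py .6537,-.0823,.1,.03 .6537,-.0823,.0097,.03
```

```text
t 19.30 p [0.4486 0.1878 0.1057] yaw 0.115 tilt 0.0063 0.0014 w 0.0234 F 49.2
.6537,-.0823,.1,.03 rz 0.085 shift [196.9 276.2   5.7]
.6537,-.0823,.0097,.03 rz -0.000 shift [ 0.   0.  90.3]
```

{"method": "arm_command", "body": {
  "series": "0 0 0 0 0 0.085 0;28 39.5 0 0 0 0 0;28 39.5 0 0 0 0 0;28 39.5 0 0 0 0 0;28 39.5 0 0 0 0 0;28 39.5 0 0 0 0 0;28 39.5 0 0 0 0 0;28 39.5 0 0 0 0 0;0 0 0 0 0 0 0;0 0 0 0 0 0 0"
}}

```text
clock: 20.55
eef_pos: [0.6489, -0.0827, 0.1008]
orientation: [-3.14, -0.046, 0.006]
ft_force: [-0.7, 0.1, -0.4]
grip_width: 0.023
finger_force: 49.3
```

```bash
python3 band.py blue .012 .6537 -.0823; python3 band.py blue .05 .6537 -.0823 scene; python3 go.py .6537,-.0823,.0097,.03
```

```text
91.81006010854348 [276.7 282.6] 2908 [ 0.5809 -0.0853] [58. 63.] 90.0
111.4897450083398 [277.6  79.4] 815 [ 0.7306 -0.0818] [14. 64.] 90.0
12.481447237865584 [261.5 291.6] 496 [ 0.6924 -0.0906] [29.3 19.5] 67.6
t 20.65 p [ 0.649  -0.0819  0.1016] yaw 0.031 tilt -0.0028 0.0010 w 0.0230 F 49.3
.6537,-.0823,.0097,.03 rz 0.001 shift [ 4.7  0.6 91.9]
```

{"method": "arm_command", "body": {
  "series": "4.5 0.5 20 0 0 0 0;0 0 25 0 0 0 0;0 0 20 0 0 0 0;0 0 0 0 0 0 0;0 0 0 0 0 0 0;0 0 0 0 0 0 0"
}}

```text
clock: 21.4
eef_pos: [0.6563, -0.0839, 0.0394]
orientation: [3.14, 0.047, 0.004]
ft_force: [-0.3, -0.4, -1.4]
grip_width: 0.0232
finger_force: 49.3
```

```bash
python3 go.py .6537,-.0823,.0097,.03
```

```text
t 21.40 p [ 0.6563 -0.0839  0.0394] yaw 0.030 tilt 0.0027 -0.0007 w 0.0232 F 49.3
.6537,-.0823,.0097,.03 rz -0.000 shift [-2.5 -1.7 29.7]
```

{"method": "arm_command", "body": {
  "series": "-2.5 -1.5 8 0 0 0 0;0 0 8 0 0 0 0;0 0 6 0 0 0 0;0 0 0 0 0 0 0;0 0 0 0 0 0 0"
}}

```text
clock: 22.02
eef_pos: [0.6526, -0.0822, 0.0159]
orientation: [3.141, 0.047, 0.0]
ft_force: [-0.4, -0.5, -0.4]
grip_width: 0.0227
finger_force: 49.3
```

```bash
python3 go.py .6537,-.0823,.0097,.03
```

```text
t 22.02 p [ 0.6526 -0.0822  0.0159] yaw 0.030 tilt 0.0002 -0.0000 w 0.0227 F 49.3
.6537,-.0823,.0097,.03 rz -0.000 shift [1.1 0.1 6.2]
```

{"method": "arm_command", "body": {
  "series": "1 0 3 0 0 0 0;0 0 2 0 0 0 0;0 0 1 0 0 0 0;0 0 0 0 0 0 0"
}}

```text
clock: 22.52
eef_pos: [0.6536, -0.0822, 0.0102]
orientation: [3.141, 0.047, 0.0]
ft_force: [-0.3, -0.8, 1.7]
grip_width: 0.0229
finger_force: 49.6
```

{"method": "arm_command", "body": {
  "series": "0 0 1 0 0 0 0;0 0 0 0 0 0 0"
}}

```text
clock: 22.78
eef_pos: [0.6537, -0.0823, 0.01]
orientation: [3.141, 0.046, 0.001]
ft_force: [-2.8, 0.9, 5.1]
grip_width: 0.0231
finger_force: 50.1
```

Seated. Releasing, then on to the red fuse.

{"method": "arm_command", "body": {
  "series": "0 0 -0.5 0 0 0 0.3;0 0 0 0 0 0 0.45;0 0 0 0 0 0 0.6;0 0 0 0 0 0 0.6;0 0 -20 0 0 0 0.6;0 0 -40 0 0 0 0.6;0 0 -30 0 0 0 0.6;0 0 0 0 0 0.117 0.6;0 0 0 0 0 0.117 0.6;0 0 0 0 0 0 0.6"
}}

```text
clock: 24.02
eef_pos: [0.6541, -0.0823, 0.1011]
orientation: [3.125, -0.318, 0.003]
ft_force: [0.3, -0.2, -0.3]
grip_width: 0.0512
finger_force: 0.0
```

```bash
python3 band.py blue .0425 .6537 -.0848; python3 go.py .4582,-.1795,.08,-.204
```

```text
9.757200067468576 [280.1 200.8] 3284 [ 0.6636 -0.0843] [111.5  60.6] 77.9
122.57844766706762 [252.2  90.9] 739 [ 0.7295 -0.0836] [13.6 63.3] 77.0
t 24.07 p [ 0.654  -0.0823  0.1007] yaw -0.202 tilt 0.0016 -0.0004 w 0.0511 F 0.0
.4582,-.1795,.08,-.204 rz 0.002 shift [-172.   134.9   20.7]
```

{"method": "arm_command", "body": {
  "series": "-43 33.5 0 0 0 0 0.6;-43 33.5 0 0 0 0 0.6;-43 33.5 0 0 0 0 0.6;-43 34 0 0 0 0 0.6;0 0 20 0 0 0 0.6;0 0 0 0 0 0 0.6;0 0 0 0 0 0 0.6"
}}

```text
clock: 24.95
eef_pos: [0.4586, -0.1791, 0.0801]
orientation: [3.125, -0.318, 0.002]
ft_force: [1.2, 0.4, 0.7]
grip_width: 0.0511
finger_force: 0.0
```

```bash
python3 band.py red .013 .4582 -.182; python3 go.py .4582,-.1795,-.019,-.204
```

```text
2.1045947320361638 [278.  207.8] 827 [ 0.4576 -0.1807] [27.2 32.5] 2.2
t 25.00 p [ 0.4589 -0.1791  0.0803] yaw -0.203 tilt 0.0014 -0.0008 w 0.0512 F 0.0
.4582,-.1795,-.019,-.204 rz 0.001 shift [-0.6  0.5 99.3]
```

{"method": "arm_command", "body": {
  "series": "-1.5 -0.5 30 0 0 0 0.6;0 0 30 0 0 0 0.6;0 0 22 0 0 0 0.6;0 0 12 0 0 0 0.6;0 0 4.5 0 0 0 0.6;0 0 0 0 0 0 0.6;0 0 0 0 0 0 0.6"
}}

```text
clock: 25.88
eef_pos: [0.4573, -0.1787, -0.0182]
orientation: [3.124, -0.32, 0.003]
ft_force: [-0.6, -0.1, -0.5]
grip_width: 0.0512
finger_force: 0.0
```

{"method": "arm_command", "body": {
  "series": "0 0 0 0 0 0 0;0 0 0 0 0 0 0;0 0 0 0 0 0 0;0 0 0 0 0 0 0;0 0 0 0 0 0 0;0 0 0 0 0 0 0"
}}

```text
clock: 26.62
eef_pos: [0.4568, -0.1785, -0.0185]
orientation: [3.125, -0.32, 0.001]
ft_force: [-0.2, 0.2, 6.0]
grip_width: 0.0174
finger_force: 48.8
```

{"method": "arm_command", "body": {
  "series": "0 0 -6 0 0 0 0;0 0 -15 0 0 0 0;0 0 -35 0 0 0 0;0 0 -40 0 0 0 0;0 0 -24 0 0 0 0;0 0 0 0 0 -0.185 0;0 0 0 0 0 -0.185 0;0 0 0 0 0 0 0;0 0 0 0 0 0 0"
}}

```text
clock: 27.75
eef_pos: [0.4564, -0.1781, 0.1011]
orientation: [3.131, 0.256, 0.0]
ft_force: [0.0, 0.4, -0.8]
grip_width: 0.0174
finger_force: 48.8
```

```bash
python3 go.py .6494,.2146,.1,.166
```

```text
t 27.75 p [ 0.4564 -0.1781  0.1011] yaw 0.163 tilt 0.0001 -0.0001 w 0.0174 F 48.8
.6494,.2146,.1,.166 rz -0.003 shift [ 255.3 -355.4    1.1]
```

{"method": "arm_command", "body": {
  "series": "0 0 0 0 0 -0.003 0;32 -44.5 0 0 0 0 0;32 -44.5 0 0 0 0 0;32 -44.5 0 0 0 0 0;32 -44.5 0 0 0 0 0;32 -44.5 0 0 0 0 0;32 -44.5 0 0 0 0 0;32 -44.5 0 0 0 0 0;31.5 -44 0 0 0 0 0;0 0 0 0 0 0 0"
}}

```text
clock: 29.0
eef_pos: [0.6493, 0.219, 0.1003]
orientation: [-3.129, -0.271, -0.001]
ft_force: [-0.3, -0.9, -1.4]
grip_width: 0.0168
finger_force: 48.9
```

{"method": "arm_command", "body": {
  "series": "0 0 25 0 0 0 0;0 0 25 0 0 0 0;0 0 0 0 0 0 0;0 0 0 0 0 0 0"
}}

```text
clock: 29.5
eef_pos: [0.649, 0.2145, 0.0517]
orientation: [3.13, 0.263, 0.001]
ft_force: [0.1, 0.2, -0.6]
grip_width: 0.017
finger_force: 48.9
```

```bash
python3 go.py .6494,.2146,.0075,.166; python3 band.py red .012 .72 .226
```

```text
t 29.50 p [0.649  0.2145 0.0517] yaw 0.168 tilt 0.0008 -0.0000 w 0.0170 F 48.9
.6494,.2146,.0075,.166 rz 0.002 shift [ 0.4 -0.  44.2]
3.5582337929271395 [275.2  97.5] 1122 [0.7182 0.2262] [17. 69.] 90.0
155.59653081372923 [273.8 249.7] 3417 [0.6414 0.2132] [143.  65.] 90.0
```

{"method": "arm_command", "body": {
  "series": "0.5 -1 15 0 0 0 0;0 0 12 0 0 0 0;0 0 8 0 0 0 0;0 0 4 0 0 0 0;0 0 0 0 0 0 0;0 0 0 0 0 0 0"
}}

```text
clock: 30.3
eef_pos: [0.6493, 0.2164, 0.0123]
orientation: [-3.13, -0.265, -0.001]
ft_force: [-0.2, -0.1, -0.5]
grip_width: 0.0173
finger_force: 48.9
```

```bash
python3 go.py .6494,.2146,.0075,.166
```

```text
t 30.30 p [0.6493 0.2164 0.0123] yaw 0.169 tilt 0.0009 0.0002 w 0.0173 F 48.9
.6494,.2146,.0075,.166 rz 0.003 shift [-0.2  1.7  4.8]
```

{"method": "arm_command", "body": {
  "series": "0 0.5 2 0 0 0.002 0;0 0 1.5 0 0 0 0;0 0 1 0 0 0 0;0 0 0 0 0 0 0"
}}

```text
clock: 30.8
eef_pos: [0.649, 0.2157, 0.0079]
orientation: [3.131, 0.262, 0.0]
ft_force: [-1.6, -0.9, 2.3]
grip_width: 0.0172
finger_force: 49.1
```

{"method": "arm_command", "body": {
  "series": "0 0 1 0 0 0 0;0 0 0 0 0 0 0"
}}

```text
clock: 31.05
eef_pos: [0.6492, 0.2158, 0.0078]
orientation: [3.13, 0.262, 0.0]
ft_force: [-2.9, -1.0, 6.9]
grip_width: 0.0171
finger_force: 49.6
```

Red is seated. Releasing, then on to violet.

{"method": "arm_command", "body": {
  "series": "0 0 -0.5 0 0 0 0.3;0 0 0 0 0 0 0.45;0 0 0 0 0 0 0.6;0 0 0 0 0 0 0.6;0 0 -20 0 0 0 0.6;0 0 -40 0 0 0 0.6;0 0 -30 0 0 0 0.6;0 0 0 0 0 -0.07 0.6;0 0 0 0 0 0 0.6;0 0 0 0 0 0 0.6"
}}

```text
clock: 32.3
eef_pos: [0.6487, 0.2157, 0.097]
orientation: [3.12, 0.37, -0.001]
ft_force: [-0.3, 0.6, -0.9]
grip_width: 0.0514
finger_force: 0.0
```

```bash
python3 go.py .4573,.0017,.08,.235
```

```text
t 32.30 p [0.6487 0.2157 0.097 ] yaw 0.236 tilt -0.0004 -0.0001 w 0.0514 F 0.0
.4573,.0017,.08,.235 rz 0.001 shift [-236.   163.5   17. ]
```

{"method": "arm_command", "body": {
  "series": "-47 33 0 0 0 0 0.6;-47 33 0 0 0 0 0.6;-47 33 0 0 0 0 0.6;-47 32.5 0 0 0 0 0.6;-48 32 0 0 0 0 0.6;0 0 17 0 0 0 0.6;0 0 0 0 0 0 0.6;0 0 0 0 0 0 0.6"
}}

```text
clock: 33.3
eef_pos: [0.4585, 0.0017, 0.0802]
orientation: [3.12, 0.372, 0.001]
ft_force: [-0.3, -0.2, 0.0]
grip_width: 0.0513
finger_force: 0.0
```

```bash
python3 band.py vio .013 .4573 -.0008; python3 go.py .4573,.0017,-.0185,.235
```

```text
2.2717319323722323 [276.5 209. ] 766 [0.4566 0.0006] [30. 25.] 90.0
t 33.35 p [0.4588 0.0018 0.0804] yaw 0.237 tilt 0.0008 -0.0001 w 0.0514 F 0.0
.4573,.0017,-.0185,.235 rz 0.002 shift [-1.4 -0.3 98.9]
```

{"method": "arm_command", "body": {
  "series": "-2 -1 30 0 0 0 0.6;0 0 30 0 0 0 0.6;0 0 22 0 0 0 0.6;0 0 12 0 0 0 0.6;0 0 4.5 0 0 0 0.6;0 0 0 0 0 0 0.6;0 0 0 0 0 0 0.6"
}}

```text
clock: 34.22
eef_pos: [0.4567, 0.0018, -0.0178]
orientation: [3.119, 0.371, 0.003]
ft_force: [-0.2, 0.5, 0.1]
grip_width: 0.0511
finger_force: 0.0
```

{"method": "arm_command", "body": {
  "series": "0 0 0 0 0 0 0;0 0 0 0 0 0 0;0 0 0 0 0 0 0;0 0 0 0 0 0 0;0 0 0 0 0 0 0;0 0 0 0 0 0 0"
}}

```text
clock: 34.98
eef_pos: [0.4562, 0.0018, -0.018]
orientation: [3.119, 0.371, 0.001]
ft_force: [-1.0, 0.3, 6.3]
grip_width: 0.0174
finger_force: 48.8
```

{"method": "arm_command", "body": {
  "series": "0 0 -6 0 0 0 0;0 0 -15 0 0 0 0;0 0 -35 0 0 0 0;0 0 -40 0 0 0 0;0 0 -24 0 0 0 0;0 0 0 0 0 0.18 0;0 0 0 0 0 0.18 0;0 0 0 0 0 0 0;0 0 0 0 0 0 0"
}}

```text
clock: 36.1
eef_pos: [0.4557, 0.002, 0.1017]
orientation: [-3.136, 0.189, -0.0]
ft_force: [-0.9, -0.6, -1.0]
grip_width: 0.0167
finger_force: 48.8
```

```bash
python3 go.py .6393,-.1991,.1,-.124; python3 band.py vio .04 .457 .003 scene
```

```text
t 36.10 p [0.4557 0.002  0.1017] yaw -0.121 tilt 0.0002 -0.0000 w 0.0167 F 48.8
.6393,-.1991,.1,-.124 rz 0.003 shift [207.1 176.8   1.7]
98.54846486817779 [205.2 298.9] 69 [ 0.6663 -0.2027] [ 6.1 12.2] 82.9
```

{"method": "arm_command", "body": {
  "series": "0 0 0 0 0 0.003 0;34.5 29.5 0 0 0 0 0;34.5 29.5 0 0 0 0 0;34.5 29.5 0 0 0 0 0;34.5 29.5 0 0 0 0 0;34.5 29.5 0 0 0 0 0;34.5 29.5 0 0 0 0 0;0 0 25 0 0 0 0;0 0 25 0 0 0 0;0 0 0 0 0 0 0"
}}

```text
clock: 37.4
eef_pos: [0.6362, -0.1986, 0.0479]
orientation: [-3.133, 0.197, 0.011]
ft_force: [0.4, 0.1, -1.0]
grip_width: 0.0168
finger_force: 48.8
```

{"method": "arm_command", "body": {
  "series": "0 0 0 0 0 0 0"
}}

```text
clock: 37.52
eef_pos: [0.6393, -0.1998, 0.052]
orientation: [3.135, -0.198, 0.001]
ft_force: [0.7, -0.2, 0.8]
grip_width: 0.017
finger_force: 48.8
```

```bash
python3 go.py .6393,-.1991,.008,-.124; python3 band.py vio .012 .683 -.205
```

```text
t 37.52 p [ 0.6393 -0.1998  0.052 ] yaw -0.126 tilt 0.0008 -0.0003 w 0.0170 F 48.8
.6393,-.1991,.008,-.124 rz -0.002 shift [-0.1 -0.7 44. ]
4.250233166012899 [278.6 144.7] 954 [ 0.6833 -0.2073] [16. 65.] 90.0
79.58881733544233 [248.4 221.1] 114 [ 0.6413 -0.1845] [31.  5.] 90.0
```

{"method": "arm_command", "body": {
  "series": "0 -1 15 0 0 -0.002 0;0 0 12 0 0 0 0;0 0 8 0 0 0 0;0 0 4 0 0 0 0;0 0 0 0 0 0 0;0 0 0 0 0 0 0"
}}

```text
clock: 38.33
eef_pos: [0.6393, -0.1989, 0.0128]
orientation: [3.135, -0.195, 0.001]
ft_force: [0.7, 0.5, 0.6]
grip_width: 0.0169
finger_force: 48.8
```

```bash
python3 go.py .6393,-.1991,.008,-.124
```

```text
t 38.33 p [ 0.6393 -0.1989  0.0128] yaw -0.124 tilt 0.0008 -0.0004 w 0.0169 F 48.8
.6393,-.1991,.008,-.124 rz -0.000 shift [-0.   0.2  4.8]
```

{"method": "arm_command", "body": {
  "series": "0 0 2 0 0 0 0;0 0 1.5 0 0 0 0;0 0 1 0 0 0 0;0 0 0 0 0 0 0"
}}

```text
clock: 38.83
eef_pos: [0.6392, -0.1992, 0.0087]
orientation: [3.135, -0.195, 0.001]
ft_force: [-1.4, -0.8, 4.4]
grip_width: 0.0165
finger_force: 49.3
```

{"method": "arm_command", "body": {
  "series": "0 0 1 0 0 0 0;0 0 0 0 0 0 0"
}}

```text
clock: 39.08
eef_pos: [0.6394, -0.1997, 0.0084]
orientation: [3.134, -0.195, 0.002]
ft_force: [-2.8, -1.1, 7.8]
grip_width: 0.0169
finger_force: 49.7
```

Violet is seated. Releasing, then on to yellow.

{"method": "arm_command", "body": {
  "series": "0 0 -0.5 0 0 0 0.3;0 0 0 0 0 0 0.45;0 0 0 0 0 0 0.6;0 0 0 0 0 0 0.6;0 0 -20 0 0 0 0.6;0 0 -40 0 0 0 0.6;0 0 -30 0 0 0 0.7;0 0 0 0 0 0 0.75;0 0 0 0 0 0 0.75;0 0 0 0 0 0 0.75"
}}

```text
clock: 40.33
eef_pos: [0.6377, -0.1981, 0.0957]
orientation: [-3.134, 0.195, 0.005]
ft_force: [-0.4, 0.0, -0.0]
grip_width: 0.064
finger_force: 0.0
```

```bash
python3 go.py .4455,-.388,.09,-.13
```

```text
t 40.33 p [ 0.6377 -0.1981  0.0957] yaw -0.124 tilt -0.0030 0.0014 w 0.0640 F 0.0
.4455,-.388,.09,-.13 rz 0.006 shift [-165.9  213.2    5.7]
```

{"method": "arm_command", "body": {
  "series": "0 0 0 0 0 0.006 0.75;-33 42.5 0 0 0 0 0.75;-33 42.5 0 0 0 0 0.75;-33 42.5 0 0 0 0 0.75;-33 42.5 0 0 0 0 0.75;-34 43 0 0 0 0 0.75;0 0 5 0 0 0 0.75;0 0 0 0 0 0 0.75;0 0 0 0 0 0 0.75"
}}

```text
clock: 41.45
eef_pos: [0.4475, -0.3872, 0.092]
orientation: [-3.134, 0.202, 0.001]
ft_force: [0.7, 0.8, -0.4]
grip_width: 0.0643
finger_force: 0.0
```

```bash
python3 band.py yel .021 .4455 -.3905; python3 go.py .4455,-.388,-.013,-.13
```

```text
3.232475901487949 [277.7 208.1] 1542 [ 0.4455 -0.3885] [48.4 35.7] 1.2
t 41.50 p [ 0.4477 -0.3872  0.0922] yaw -0.128 tilt -0.0001 0.0004 w 0.0642 F 0.0
.4455,-.388,-.013,-.13 rz 0.002 shift [ -2.    1.  105.2]
```

{"method": "arm_command", "body": {
  "series": "-2 -1 30 0 0 0.01 0.75;0 0 30 0 0 0 0.75;0 0 25 0 0 0 0.75;0 0 15 0 0 0 0.75;0 0 5 0 0 0 0.75;0 0 0 0 0 0 0.75;0 0 0 0 0 0 0.75"
}}

```text
clock: 42.38
eef_pos: [0.4456, -0.3879, -0.0114]
orientation: [3.132, -0.22, 0.003]
ft_force: [-0.0, 0.3, -0.1]
grip_width: 0.0639
finger_force: 0.0
```

{"method": "arm_command", "body": {
  "series": "0 0 0 0 0 0 0;0 0 0 0 0 0 0;0 0 0 0 0 0 0;0 0 0 0 0 0 0;0 0 0 0 0 0 0;0 0 0 0 0 0 0",
  "newtons": 60
}}

```text
clock: 43.12
eef_pos: [0.4453, -0.3878, -0.0116]
orientation: [3.133, -0.22, 0.002]
ft_force: [-0.8, 1.0, 5.8]
grip_width: 0.0319
finger_force: 59.6
```

{"method": "arm_command", "body": {
  "series": "0 0 -6 0 0 0 0;0 0 -15 0 0 0 0;0 0 -35 0 0 0 0;0 0 -40 0 0 0 0;0 0 -24 0 0 0 0;0 0 0 0 0 -0.136 0;0 0 0 0 0 0 0;0 0 0 0 0 0 0"
}}

```text
clock: 44.12
eef_pos: [0.4444, -0.3866, 0.1069]
orientation: [-3.141, 0.009, 0.001]
ft_force: [-0.3, 0.5, -2.6]
grip_width: 0.0318
finger_force: 59.8
```

```bash
python3 go.py .6481,.0795,.12,-.004
```

```text
t 44.12 p [ 0.4444 -0.3866  0.1069] yaw -0.006 tilt -0.0009 0.0010 w 0.0318 F 59.8
.6481,.0795,.12,-.004 rz -0.002 shift [ 201.8 -466.9  -13.1]
```

{"method": "arm_command", "body": {
  "series": "0 0 -13 0 0 0 0;20 -47 0 0 0 0 0;20 -47 0 0 0 0 0;20 -47 0 0 0 0 0;20 -47 0 0 0 0 0;20 -47 0 0 0 0 0;20 -47 0 0 0 0 0;20 -47 0 0 0 0 0;20 -47 0 0 0 0 0;20 -47 0 0 0 0 0"
}}

```text
clock: 45.38
eef_pos: [0.6275, 0.0367, 0.1212]
orientation: [3.141, -0.008, 0.001]
ft_force: [0.6, -0.0, -2.3]
grip_width: 0.0319
finger_force: 60.0
```

{"method": "arm_command", "body": {
  "series": "22 -44 0 0 0 0 0;0 0 25 0 0 0 0;0 0 25 0 0 0 0;0 0 10 0 0 0 0;0 0 0 0 0 0 0;0 0 0 0 0 0 0"
}}

```text
clock: 46.12
eef_pos: [0.65, 0.0788, 0.0619]
orientation: [3.142, -0.007, 0.004]
ft_force: [0.4, 0.6, -2.5]
grip_width: 0.0317
finger_force: 60.1
```

```bash
python3 go.py .6481,.0795,.0144,-.004; python3 band.py yel .012 .718 .077
```

```text
t 46.12 p [0.65   0.0788 0.0619] yaw -0.005 tilt 0.0025 -0.0000 w 0.0317 F 60.1
.6481,.0795,.0144,-.004 rz -0.001 shift [-1.9 -0.7 47.5]
2.3370866097785297 [277.2  99.6] 1232 [0.7187 0.0775] [15. 92.] 90.0
181.6545957624258 [276.6 283.4] 4359 [0.6043 0.0782] [86.  67.6] 0.7
```

{"method": "arm_command", "body": {
  "series": "-1 -0.5 15 0 0 0 0;0 0 12 0 0 0 0;0 0 9 0 0 0 0;0 0 5 0 0 0 0;0 0 0 0 0 0 0;0 0 0 0 0 0 0"
}}

```text
clock: 46.92
eef_pos: [0.6483, 0.0796, 0.0198]
orientation: [3.142, -0.007, 0.001]
ft_force: [0.2, -0.5, -2.4]
grip_width: 0.032
finger_force: 60.1
```

```bash
python3 go.py .6481,.0795,.0144,-.004
```

```text
t 46.92 p [0.6483 0.0796 0.0198] yaw -0.004 tilt 0.0009 -0.0000 w 0.0320 F 60.1
.6481,.0795,.0144,-.004 rz -0.000 shift [-0.2  0.1  5.4]
```

{"method": "arm_command", "body": {
  "series": "0 0 2.5 0 0 0 0;0 0 1.5 0 0 0 0;0 0 1 0 0 0 0;0 0 0 0 0 0 0"
}}

```text
clock: 47.42
eef_pos: [0.648, 0.0794, 0.0149]
orientation: [3.141, -0.007, 0.0]
ft_force: [-1.7, -1.4, 0.5]
grip_width: 0.0316
finger_force: 60.5
```

{"method": "arm_command", "body": {
  "series": "0 0 1 0 0 0 0;0 0 0 0 0 0 0"
}}

```text
clock: 47.68
eef_pos: [0.6482, 0.0792, 0.0147]
orientation: [3.141, -0.006, 0.001]
ft_force: [-2.8, -1.7, 5.3]
grip_width: 0.032
finger_force: 61.0
```

{"method": "arm_command", "body": {
  "series": "0 0 -0.5 0 0 0 0.5;0 0 0 0 0 0 0.6;0 0 0 0 0 0 0.7;0 0 0 0 0 0 0.7;0 0 -20 0 0 0 0.7;0 0 -40 0 0 0 0.7;0 0 -50 0 0 0 0.7;-10 20 -55 0 0 0 0.7;-10 20 -55 0 0 0 0.7;-10 20 -55 0 0 0 0.7"
}}

```text
clock: 48.92
eef_pos: [0.6172, 0.0192, 0.2926]
orientation: [3.141, -0.006, 0.004]
ft_force: [0.2, -0.0, -0.2]
grip_width: 0.0596
finger_force: 0.0
```

{"method": "arm_command", "body": {
  "series": "-10 20 -55 0 0 0 0.7;-10 20 -55 0 0 0 0.7;0 0 -20 0 0 0 0.7;0 0 0 0 0 0 0.7;0 0 0 0 0 0 0.7"
}}

```text
clock: 49.55
eef_pos: [0.5968, -0.0199, 0.4178]
orientation: [-3.141, 0.006, 0.003]
ft_force: [-0.5, 0.6, -1.4]
grip_width: 0.0596
finger_force: 0.0
```

```bash
python3 - <<'E'
import sys
sys.path.insert(0,'.')
from ov import *
s=state();im=snapshot("wrist");print(s["eef_pos"])
F={k:D[k] for k in("Hr","Hy","Hb","Hv")}
for k,l,w,z in(("Hr",.127,.021,.0365),("Hy",.127,.036,.044),("Hb",.14,.027,.0395),("Hv",.076,.021,.0365)): F[k+"f"]=(*D[k][:3],l,w,z)
t=draw("wrist",im,s,F,80,45,2.2,(360,125))
b=snapshot("scene")[160:330,150:450];b=cv2.resize(b,(792,449)[:2],interpolation=cv2.INTER_CUBIC)[:310]
cv2.imwrite("pics/fin.png",np.vstack([t,b]))
E
```

```text
[ 0.59679595 -0.01992752  0.41782234]
```

View pics/fin.png

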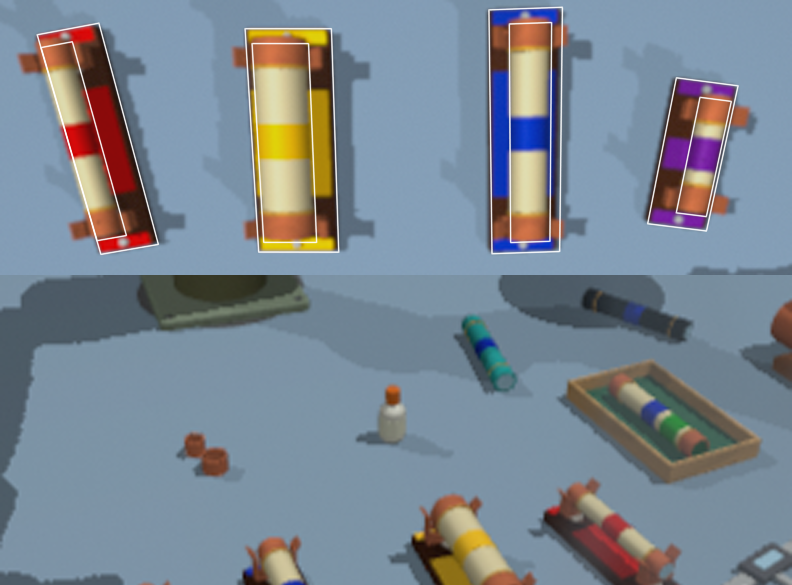

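The final view shows all four fuses seated along their holders, matching the predicted seated outlines to about 1 mm: red (80,140), yellow (283,140), blue (529,130), violet (703,155). The tested fuse lies flat in the tray. Handing in.

```bash
python3 -c "
from plant import *
print(finish_job())"
```

```text
the job is handed in; nothing more can be done
None
```

The tested fuse is lying flat in the out-tray and the red, blue, yellow and violet fuses are each seated in their own holder; I handed the job in at about 50 s on the robot's clock, and the result of the judging was not shown.

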